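# Square a heat sink up to the drilling fence

## Task

Push the heavy finned heat sink across the bench with the fingertips, a little at one end of its finned back and then at the other, walking it round until its flat face looks straight at the steel fence, and go on until that face lies flush against the fence along its whole length, with neither end beyond the fence's ends. Get it roughly parallel before it touches: do not let a corner run into the fence while the block is still clearly askew. Do not lift or tip it, leave the tin, relay module, tape measure and breaker where they stand, and draw the hand away at the end.

Things in the scene. Friction and masses are not known exactly. Their poses are not given: they have to be found in the camera images.
- heat_sink: Loose bare aluminium heat sink, 84 (x) x 124 (y) x 40 (z) mm, 0.7 to 1 kg, flat on the bench. Origin: centre of its underside; z up. Its +x side is the plain flat mounting face (at x = +42 mm); its -x side is a comb of 13 upright fins (tips at x = -42 mm, gaps 5 mm, too narrow for a finger), the side to push on.
- face_left (a point): Point on the heat sink's flat face at the middle of its left (+y) upright edge: x = +42, y = +62, z = +20 mm in the heat sink's frame.
- face_right (a point): Point on the heat sink's flat face at the middle of its right (-y) upright edge: x = +42, y = -62, z = +20 mm in the heat sink's frame.
- fence: Fixed steel angle, 280 mm long, 40 mm high. Origin: bench height, middle of its flat front face (towards the robot). x points away from the robot, square into the fence; y along it to the left; front face is x = 0, y = -140 to +140 mm. The heat sink starts 135 to 175 mm in front (its centre), turned 0.55 to 1.0 rad anticlockwise from parallel: its left (+y) end is nearer to the robot.
- small_tin: Bystander: round tin with a green lid, diameter 64, height 34 mm, to the left in front of the fence. Origin: centre of its underside.
- relay_module: Bystander: white relay module with black terminals, 38 x 52 x 20 mm, to the left, nearer to the robot than the tin. Origin: centre of its underside.
- tape_measure: Bystander: yellow tape measure standing upright, 31 x 70 x 62 mm, to the right in front of the fence. Origin: centre of its underside.
- breaker: Bystander: grey circuit breaker, 34 x 72 x 64 mm, behind the fence. Origin: centre of its underside.
Not all that is in view belongs to the job. Of the things shaped like the heat_sink, the aluminium one is meant.

How it is judged:
At the end, for the whole second after the job is handed in: Both upright edges of the heat sink's flat face lie within 3 mm of the fence's front face and within the fence's length (2 mm allowed), and the heat sink lies flat on the bench at rest; each bystander is within 20 mm of where it stood (x of face_left in the frame of fence between -0.003 and 0.003 m and x of face_right in the frame of fence between -0.003 and 0.003 m and y of face_left in the frame of fence below 0.142 m and y of face_right in the frame of fence above -0.142 m and height (world z) of heat_sink below 0.004 m and angle between heat_sink's own z axis and vertical below 0.05 rad and linear speed of heat_sink below 0.01 m/s and distance of each of small_tin, relay_module, tape_measure, breaker from where it was at the start of the episode below 0.02 m); the robot touches nothing.
It fails at once if a corner of the heat sink ran into the fence while the block was more than 0.25 rad (14 degrees) askew (angle between the x axis of heat_sink and the x axis of fence, either way round above 0.25 rad and contact force between heat_sink and fence above 0.5 N).
It fails at once if the heat sink was lifted off the bench (8 mm) (height (world z) of heat_sink above 0.008 m).
It fails at once if the heat sink was tipped (0.15 rad) (angle between heat_sink's own z axis and vertical above 0.15 rad).
It fails at once if the tin, relay module, tape measure or breaker was moved by more than 20 mm (distance of any of small_tin, relay_module, tape_measure, breaker from where it was at the start of the episode above 0.02 m).
It also fails if it takes over 64 s, if anything falls off the work surface, if the arm or the gripper's body presses on something with over 40 N, if the wrist force passes 120 N, or if a joint passes its speed limit or range.

## Robot

A 7-joint arm with a two-finger parallel gripper is mounted at the origin on a cart in front of the work surface, level with it; the furniture and walls round the work are solid. World frame = base frame: x ahead of the robot, y to its left, z up, the work surface at z = 0. Lengths are in m, angles in rad, forces in N, time in s.
With the tool pointing down it reaches from about 0.4 to 0.85 m from the base axis. Payload 6.9 kg.
Tool frame: the origin (TCP) lies on the centre line of the jaws, within the pads' length; the fingertips stand ahead of it and the grasp point (between the pads) lies 3 mm ahead of it (robot.tip_extent is the z of the fingertips in the tool frame, in m); z points along the fingers, y is the line along which they close (so a half turn about z gives the same grasp; the last joint's range is limited). The gripper opens to 85 mm and grips with 20 to 120 N. Pads are 22 mm wide; open, the fingers measure 114 mm over their backs; the gripper's body (76 mm by 85 mm) begins 54 mm behind the grasp point. The pads swing forward as they close: fully open they stand 13 mm farther back than shut.
Start: joints at [-1.012, 0.507, -0.238, 1.5, 0.126, 1.149, -0.155], TCP at [0.274, 0.562, 0.253] pointing down, gripper open.
Joint ranges: [-3.08, 3.08], [-0.24, 2.05], [-1.43, 1.35], [0, 2.5], [-1.52, 4.66], [0.17, 1.96], [-2.89, 2.89]. Speed limits (rad/s): [2.39, 2.39, 3.14, 3.14, 3.14, 3.14, 3.14].

## Interface

Orientations are given as a rotation vector (axis times angle).
In Python, from bench import monitor, vision, workorder, robot gives the robot as it stands.
- The arm moves only by the tool move_arm, never from a script. Its arguments are lists of equal length, an entry for each row: "grip": the opening, from 0 (shut) to 1 (fully open); "translation": the shift along the world's x, y, z in mm, a list of three; "spin": the turn about the world's z in rad. In form: {"grip": [grip, ...], "translation": [[x, y, z], ...], "spin": [spin, ...]}. A call has 1 to 10 rows; each row shifts and turns the commanded pose from where the row before left it; what a row does not reach is not made up. A row lasts 1/12 s, in which the tool goes at most 41.7 mm and 7.16 degrees, less where a joint would pass 70% of its speed; a pose out of reach is approached as far as the arm can. A call with a gripper value outside its range is refused whole. The fingers move at their own pace and stop on an object; "newtons" is the grip in N (left out, the last holds). Time passes only in rows, so rows that do not move let the fingers close. It gives the time, the measured TCP pose, the force, the opening and the grip force at its end, in the units of the state.
- monitor.read_state(): the state, without advancing time (a new reading comes with each control period).
- vision.snapshot(name): name is "scene" or "top" or "wrist"; returns a dict with "color" (480x640x3 uint8, red, green, blue), "camera_matrix" (3x3 intrinsics, pixels), "rvec" (rotation vector, rad) and "tvec" (3), from world to camera coordinates, as OpenCV has them. Camera axes: x right, y down, z forward; pixel columns grow to the right and rows downward; lengths in m; the calibration is good to about 2 mm. A picture is of the moment at which its call begins. There is no depth.
- workorder.close_job(): hands the job in; it is judged then, once.
The state is a dict: "time_s": time; "joint_positions": joint angles; "dq": joint speeds; "tau": joint torques, N m; "eef_pos": TCP position; "tool_rot": TCP orientation; "wrist_force": force on the tool from outside, world axes, zero at the start; "moment": the same for the moment, N m; "grip_width": finger opening in m; "grasp_force": force on a finger pad.
Only numpy, scipy, OpenCV 4.12 (cv2) and the standard library are available. Lean on these libraries where they do the work, as an engineer would, in place of code of your own. Each camera call takes 0.05 s, during which the arm holds its last target. There are 200 camera calls.

## Working session

There is one attempt and no reset: what is moved stays moved. The work goes in short steps, Python scripts to look and compute and a tool call to move; the robot and the scene stay as the last step left them, time stands still between calls to the robot, and variables do not carry over. Pictures are saved under pics/ and viewed, at most 11 in all, crops included, and the job is handed in when it is done.

Besides the shell and the picture viewer there is one more tool, called as name(argument=value, ...), one argument or row to a line, values as JSON. move_arm: Moves the arm, as the interface text tells. Its arguments: {"type":"object","properties":{"grip":{"type":"array"},"translation":{"type":"array"},"spin":{"type":"array"},"newtons":{"type":"number"}},"required":["grip","translation","spin"]}

```bash
mkdir -p pics; python3 - <<'E'
from bench import monitor, vision, workorder, robot
import cv2
print(monitor.read_state(), robot.tip_extent)
for n in("scene","top"):
    s=vision.snapshot(n); cv2.imwrite(f"pics/{n}0.png",s["color"][:,:,::-1]); print(n,s["camera_matrix"],s["rvec"],s["tvec"])
E
```

```text
{'time_s': 0.0, 'joint_positions': array([-1.01150855,  0.50836958, -0.2374978 ,  1.50112235,  0.12570328,
        1.14888581, -0.15478043]), 'dq': array([-9.06874800e-04,  1.11722318e-04, -1.29160135e-03, -8.11967726e-04,
        3.72235493e-04, -9.68161430e-05, -1.28521844e-04]), 'tau': array([-5.26908862e-04, -6.20591927e+01, -2.18696326e+00, -2.49655384e+01,
        1.27628044e-02,  1.18308153e-02,  1.38518521e-05]), 'eef_pos': array([0.2738673 , 0.56129768, 0.25241259]), 'tool_rot': array([-7.06605609e-01, -3.06072382e+00,  2.76425538e-03]), 'wrist_force': array([-0.06571236, -0.04447812, -0.21481336]), 'moment': array([-0.02083719, -0.00665728,  0.01626856]), 'grasp_force': 0.0, 'grip_width': 0.08565902058844847} 0.022
scene [[464.61972553   0.         315.8534962 ]
 [  0.         464.61972553 232.5107178 ]
 [  0.           0.           1.        ]] [ 1.08055054 -2.38913221  1.0256713 ] [0.35903268 0.35534577 0.58669619]
top [[468.21541621   0.         326.19223206]
 [  0.         468.21541621 240.60367545]
 [  0.           0.           1.        ]] [ 2.14192086 -2.14738874  0.15312569] [-0.02355798  0.57326026  1.00474026]
```

View pics/top0.png

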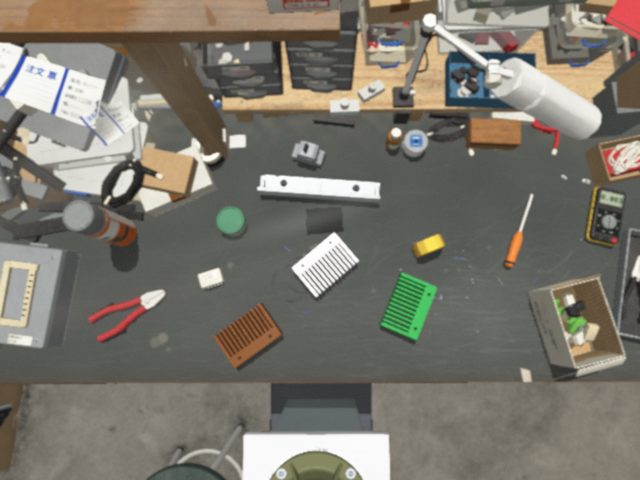

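View pics/scene0.png

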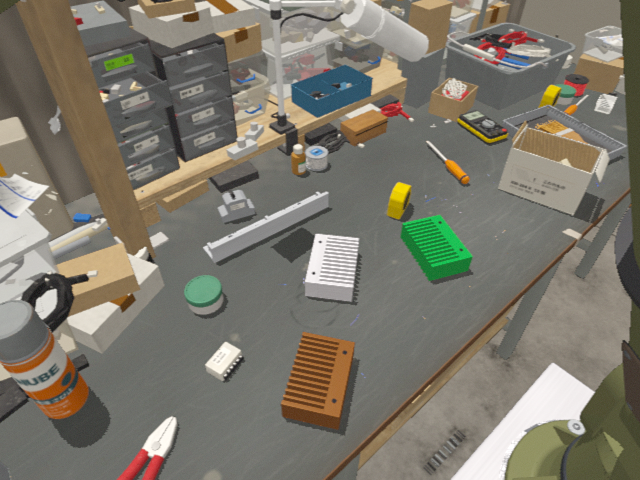

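The top view shows the aluminium sink with corners at about (293,267), (335,235), (357,265) and (318,297), so its flat face looks up-left. The fence runs from (258,188) to (380,190). The tin is at (231,222), the relay at (210,279), the tape at (428,245), and there is a dark patch at (323,220). I'll measure these next.

```bash
cat > h.py <<'E'
import cv2, numpy as np
from bench import monitor, vision
def ray(s,px,z):
    R=cv2.Rodrigues(np.array(s["rvec"],float))[0]; t=np.array(s["tvec"],float).ravel(); c=-R.T@t
    p=cv2.undistortPoints(np.float64(px).reshape(-1,1,2),s["camera_matrix"],None).reshape(-1,2)
    d=np.c_[p,np.ones(len(p))]@R
    return c+d*((z-c[2])/d[:,2])[:,None]
def bright(s,thr,seed,r=45):
    "largest bright grey blob near seed"
    im=s["color"].astype(int); m=((im.min(2)>thr)&(np.ptp(im,axis=2)<40)).astype(np.uint8)
    k=np.zeros_like(m); cv2.circle(k,seed,r,1,-1); m=cv2.morphologyEx(m*k,cv2.MORPH_CLOSE,np.ones((7,7)))
    return max(cv2.findContours(m,cv2.RETR_EXTERNAL,cv2.CHAIN_APPROX_NONE)[0],key=cv2.contourArea)
E
python3 - <<'E'
from h import *
s=vision.snapshot("top"); np.set_printoptions(precision=4,suppress=True)
print("cam",ray(s,[[320,240]],0), -cv2.Rodrigues(s["rvec"])[0].T@s["tvec"].ravel())
for thr in(90,120,150):
    for nm,seed,r in(("sink",(325,266),48),("fence",(319,188),75)):
        c=bright(s,thr,seed,r)
        b=cv2.boxPoints(cv2.minAreaRect(ray(s,c[:,0],0.04)[:,:2].astype(np.float32)))
        rr=cv2.minAreaRect(ray(s,c[:,0],0.04)[:,:2].astype(np.float32))
        print(thr,nm,cv2.contourArea(c),rr,b.tolist())
im=s["color"][150:320,190:460]
cv2.imwrite("pics/crop.png",cv2.resize(im[:,:,::-1],None,fx=2.9,fy=2.9,interpolation=cv2.INTER_CUBIC))
for n,p,z in(("tin",(231,222),.034),("relay",(210,279),.02),("tapeL",(414,248),.062),("tape",(428,245),.062),("breaker",(308,153),.06)): print(n,ray(s,[p],z))
E
```

```text
cam [[ 0.5808 -0.0105  0.    ]] [ 0.4216 -0.0278  1.0771]
90 sink 6450.5 ((0.5128879547119141, -0.022095821797847748), (0.21314175426959991, 0.2034493237733841), 88.30242156982422) [[0.40805089473724365, -0.1256064474582672], [0.611410915851593, -0.1316334307193756], [0.6177250146865845, 0.08141480386257172], [0.4143649935722351, 0.08744178712368011]]
90 fence 8055.0 ((0.6280959844589233, -0.006812050938606262), (0.33903202414512634, 0.20978212356567383), 89.28189849853516) [[0.5210886001586914, -0.1750001460313797], [0.7308542728424072, -0.17762933671474457], [0.7351033687591553, 0.16137604415416718], [0.5253376960754395, 0.16400523483753204]]
120 sink 2213.5 ((0.5219253301620483, -0.021340176463127136), (0.089581198990345, 0.13024407625198364), 39.54732131958008) [[0.4459231495857239, 0.0003564991056919098], [0.5288515686988831, -0.10007457435131073], [0.5979275107383728, -0.04303685203194618], [0.5149990916252136, 0.05739422142505646]]
120 fence 2059.5 ((0.6989526748657227, -0.0076084136962890625), (0.2828443944454193, 0.042479027062654495), 85.60587310791016) [[0.6669403314590454
[... 220 characters left out ...]
8733019977807999, 0.12755629420280457), 40.169673919677734) [[0.44709885120391846, -0.0009023305028676987], [0.5293794870376587, -0.09837288409471512], [0.5961117744445801, -0.042040251195430756], [0.5138311386108398, 0.055430300533771515]]
150 fence 1951.0 ((0.6990946531295776, -0.007701873779296875), (0.27892595529556274, 0.04055224731564522), 85.63630676269531) [[0.6682659387588501, -0.14521782100200653], [0.7087006568908691, -0.1483033150434494], [0.7299233675003052, 0.12981407344341278], [0.6894886493682861, 0.13289956748485565]]
tin [[0.6175 0.1906 0.034 ]]
relay [[0.4895 0.2374 0.02  ]]
tapeL [[ 0.5534 -0.2169  0.062 ]]
tape [[ 0.5599 -0.2477  0.062 ]]
breaker [[0.7705 0.0155 0.06  ]]
```

View pics/crop.png

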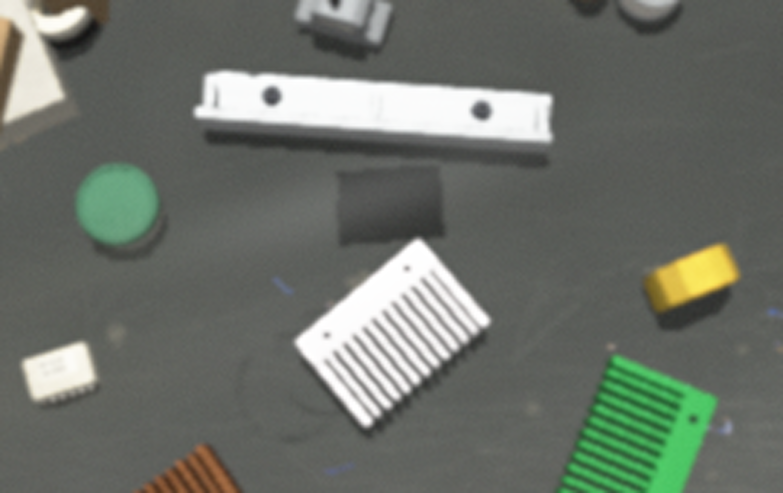

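The crop confirms it: fin comb on the robot side, face towards the fence, relative yaw about 0.77 rad. I'll swing the open hand to behind the fins, with the two fingertips spanning the back.

move_arm(
  grip=[1,1,1,1,1,1,1,1,1,1],
  translation=[
    [9,-32,0],
    [9,-32,0],
    [9,-32,0],
    [9,-32,0],
    [9,-32,0],
    [9,-32,0],
    [9,-32,0],
    [9,-32,0],
    [9,-32,0],
    [9,-32,0],
  ],
  spin=[0.057,0.057,0.057,0.057,0.057,0.057,0.057,0.057,0.057,0.057],
)

```text
time_s: 0.98
eef_pos: [0.364, 0.24, 0.2532]
tool_rot: [-0.187, 3.136, -0.0]
wrist_force: [0.5, 0.3, -0.7]
grip_width: 0.0856
grasp_force: 0.0
```

move_arm(
  grip=[1,1,1,1,1,1,1,1,1,1],
  translation=[
    [9,-32,0],
    [9,-32,0],
    [9,-32,0],
    [9,-32,0],
    [9,-32,0],
    [9,-32,0],
    [9,-32,0],
    [9,-32,0],
    [9,-32,0],
    [9,-25,0],
  ],
  spin=[0.057,0.057,0.057,0.057,0.057,0.057,0.057,0.057,0.057,0.062],
)

```text
time_s: 1.82
eef_pos: [0.4539, -0.0741, 0.2532]
tool_rot: [1.065, -2.955, 0.001]
wrist_force: [0.3, 0.7, 0.1]
grip_width: 0.0855
grasp_force: 0.0
```

```bash
cat >> h.py <<'E'
def tool():
    s=monitor.read_state(); R=cv2.Rodrigues(np.array(s["tool_rot"]))[0]
    y=R[:,1]; print("t",round(s["time_s"],2),"tcp",s["eef_pos"].round(4),"ytool ang",round(float(np.degrees(np.arctan2(y[1],y[0]))%180),2),"F",s["wrist_force"].round(2),"tilt",R[2].round(3),"w",round(s["grip_width"],4),"q",s["joint_positions"].round(2))
E
python3 - <<'E'
from h import *
tool()
from bench import robot; print(robot.tip_extent)
E
```

```text
t 1.82 tcp [ 0.4539 -0.0741  0.2532] ytool ang 129.66 F [0.32 0.74 0.05] tilt [ 0.001 -0.    -1.   ] w 0.0855 q [ 0.26  0.25 -0.2   1.91  0.06  0.98  2.3 ]
0.022
```

move_arm(
  grip=[1,1,1,1,1,1,1,1,1,1],
  translation=[
    [0,0,-25],
    [0,0,-28],
    [0,0,-28],
    [0,0,-28],
    [0,0,-28],
    [0,0,-25],
    [0,0,-22],
    [0,0,-18],
    [0,0,-12],
    [0,0,-4],
  ],
  spin=[0,0,0,0,0,0,0,0,0,0],
)

```text
time_s: 2.65
eef_pos: [0.453, -0.071, 0.0335]
tool_rot: [1.064, -2.953, -0.002]
wrist_force: [-0.0, 0.2, 0.8]
grip_width: 0.0855
grasp_force: 0.0
```

move_arm(
  grip=[1,1,1,1,1,1,1,1],
  translation=[
    [3,2.5,0],
    [3,2.5,0],
    [3,2.5,0],
    [3,2.5,0],
    [2,1.7,0],
    [2,1.7,0],
    [1.5,1.2,0],
    [0,0,0],
  ],
  spin=[0,0,0,0,0,0,0,0],
)

```text
time_s: 3.32
eef_pos: [0.472, -0.0563, 0.0355]
tool_rot: [-1.065, 2.955, -0.0]
wrist_force: [-0.8, -0.1, -0.1]
grip_width: 0.0856
grasp_force: 0.0
```

```bash
python3 - <<'E'
from h import *
tool()
s=vision.snapshot("top"); cv2.imwrite("pics/c2.png",cv2.resize(s["color"][150:350,190:460,::-1],None,fx=2.9,fy=2.9,interpolation=cv2.INTER_CUBIC))
g=s["color"].astype(int).sum(2)//3
for c in(280,300,340,360): print(c,g[172:206,c])
E
```

```text
t 3.32 tcp [ 0.472  -0.0563  0.0355] ytool ang 129.63 F [-0.79 -0.08 -0.08] tilt [-0.001 -0.    -1.   ] w 0.0856 q [ 0.15  0.59 -0.12  2.14  0.17  0.42  2.16]
280 [ 95  96 107 185 248 255 254 254 245 221 196 198 218 242 252 251 249 250
 249 230 167 117 103  92  69  54  54  50  64  83  93  93  94  94]
300 [ 97  96  95 101 153 232 253 254 254 253 253 253 253 253 253 253 253 252
 252 252 247 195 125 105  97  80  65  56  57  68  83  95  95  98]
340 [ 95  96  94  92  96  91 107 186 249 254 253 253 253 253 253 253 253 253
 253 252 251 252 252 243 187 124 110 102  85  74  72  75  85  99]
360 [ 99  96  96  96  96  95  95  96 129 208 248 253 253 252 252 247 242 247
 252 253 252 252 250 250 246 204 139 114 107  95  80  74  75  77]
```

View pics/c2.png

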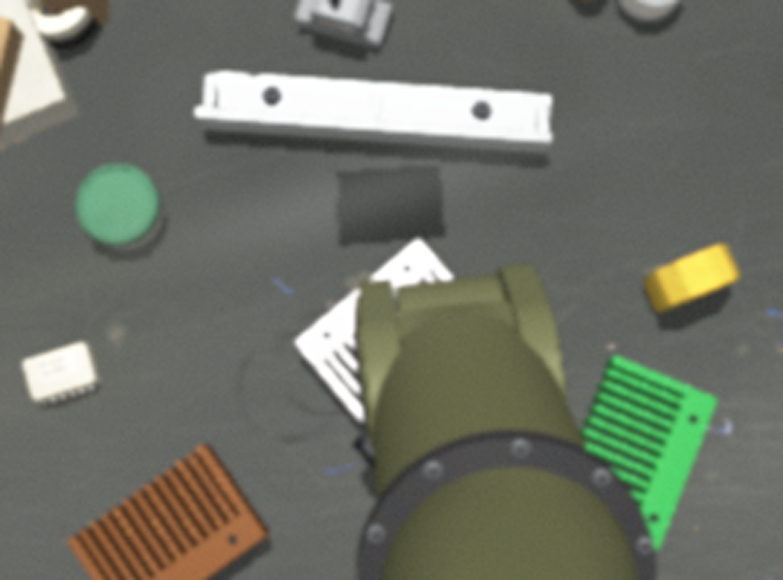

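The hand is behind the fins. The face corners are still visible at (293,267) and (335,233). Next I'll touch the back gently, then push at the left end.

move_arm(
  grip=[1,1,1,1,1],
  translation=[
    [1.5,1.2,0],
    [1.5,1.2,0],
    [1.5,1.2,0],
    [1.5,1.2,0],
    [0.5,0.4,0],
  ],
  spin=[0,0,0,0,0],
)

```text
time_s: 3.78
eef_pos: [0.4771, -0.0519, 0.0352]
tool_rot: [1.064, -2.954, 0.0]
wrist_force: [-4.1, -3.6, 3.7]
grip_width: 0.0854
grasp_force: 2.6
```

move_arm(
  grip=[1,1,1,1,1,1,1,1,1,1],
  translation=[
    [1.4,1.1,0],
    [1.4,1.1,0],
    [1.4,1.0,0],
    [1.5,1.0,0],
    [1.5,0.9,0],
    [1.5,0.9,0],
    [1.6,0.9,0],
    [1.6,0.8,0],
    [1.6,0.8,0],
    [1.6,0.7,0],
  ],
  spin=[-0.03,-0.03,-0.03,-0.03,-0.03,-0.03,-0.03,-0.03,-0.03,-0.03],
)

```text
time_s: 4.62
eef_pos: [0.4905, -0.0417, 0.0348]
tool_rot: [0.609, -3.077, -0.002]
wrist_force: [-5.6, 0.7, 2.6]
grip_width: 0.0853
grasp_force: 2.6
```

```bash
python3 - <<'E'
from h import *
tool()
s=vision.snapshot("top"); cv2.imwrite("pics/c3.png",cv2.resize(s["color"][150:350,190:460,::-1],None,fx=2.9,fy=2.9,interpolation=cv2.INTER_CUBIC))
f=ray(s,[[280,192.2],[300,193.3],[340,196.3],[360,197.6]],.04); print(f.round(4), np.polyfit(f[:,1],f[:,0],1))
E
```

```text
t 4.62 tcp [ 0.4905 -0.0417  0.0348] ytool ang 112.37 F [-5.6   0.7   2.58] tilt [ 0.005  0.002 -1.   ] w 0.0853 q [ 0.06  0.61 -0.04  2.09  0.05  0.45  1.94]
[[ 0.685   0.0798  0.04  ]
 [ 0.6823  0.0343  0.04  ]
 [ 0.675  -0.0566  0.04  ]
 [ 0.6718 -0.1019  0.04  ]] [0.07381709 0.67933613]
```

View pics/c3.png

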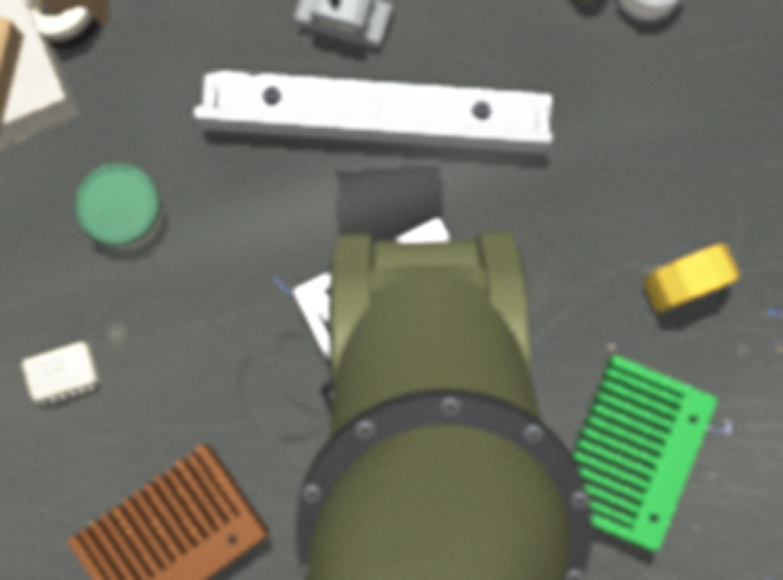

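The block turns with the fingers: its face corners are now at crop (293,288) and (442,220), about 22° yaw. I'll continue until it is parallel to the fence, which is at yaw −0.074.

move_arm(
  grip=[1,1,1,1,1,1,1,1,1,1],
  translation=[
    [1.6,0.6,0],
    [1.6,0.6,0],
    [1.6,0.5,0],
    [1.7,0.5,0],
    [1.7,0.4,0],
    [1.7,0.4,0],
    [1.7,0.3,0],
    [1.7,0.3,0],
    [1.7,0.2,0],
    [1.7,0.2,0],
  ],
  spin=[-0.031,-0.031,-0.031,-0.031,-0.031,-0.031,-0.031,-0.031,-0.031,-0.031],
)

```text
time_s: 5.5
eef_pos: [0.5078, -0.0372, 0.0348]
tool_rot: [0.127, -3.135, -0.002]
wrist_force: [-5.8, 2.4, 1.4]
grip_width: 0.0854
grasp_force: 2.3
```

move_arm(
  grip=[1,1,1,1,1,1,1,1],
  translation=[
    [1.7,0.1,0],
    [1.7,0.1,0],
    [1.7,0,0],
    [1.7,0,0],
    [1.7,-0.1,0],
    [2,-0.1,0],
    [2,-0.1,0],
    [0,0,0],
  ],
  spin=[-0.031,-0.031,-0.031,-0.031,-0.031,0,0,0],
)

```text
time_s: 6.17
eef_pos: [0.5211, -0.0372, 0.0348]
tool_rot: [-0.113, -3.137, -0.002]
wrist_force: [-4.5, 3.6, 0.4]
grip_width: 0.0857
grasp_force: 1.9
```

```bash
python3 - <<'E'
from h import *
tool()
s=vision.snapshot("top"); a=cv2.resize(s["color"][150:300,230:430,::-1],None,fx=4,fy=4,interpolation=cv2.INTER_CUBIC)
cv2.imwrite("pics/c4.png",a)
E
```

```text
t 6.17 tcp [ 0.5211 -0.0372  0.0348] ytool ang 85.86 F [-4.46  3.56  0.37] tilt [ 0.003  0.001 -1.   ] w 0.0857 q [-0.03  0.64  0.09  2.02 -0.11  0.49  1.63]
```

View pics/c4.png

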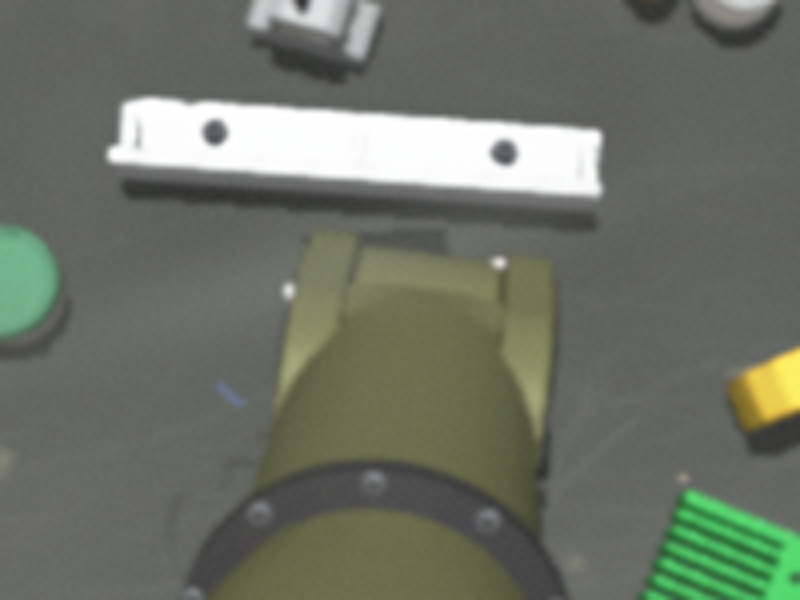

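The hand hides most of the block here; only slivers show at (288,290) and (499,260). I'll check with the scene camera.

```bash
python3 - <<'E'
from h import *
s=vision.snapshot("scene"); a=cv2.resize(s["color"][170:320,180:380,::-1],None,fx=4,fy=4,interpolation=cv2.INTER_CUBIC)
cv2.imwrite("pics/c5.png",a)
E
```

```text
(no output)
```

View pics/c5.png

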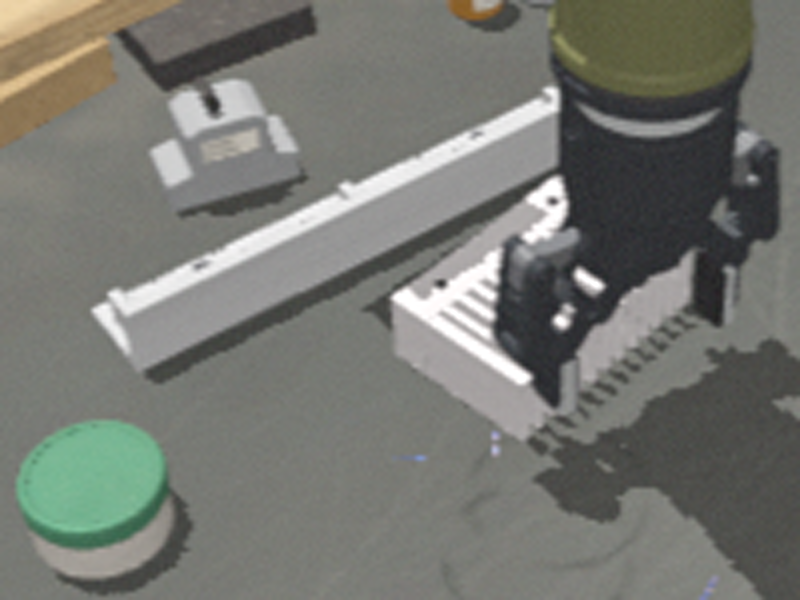

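The sink's left-top face corner is at crop (393,297), its left-top back corner at (530,380), and a point on the face edge at (562,183). I'll turn these into metres.

```bash
python3 - <<'E'
from h import *
s=vision.snapshot("scene")
def P(x,y,z): return ray(s,[[180+x/4,170+y/4]],z)[0,:2]
a,b,c=P(393,297,.04),P(530,380,.04),P(562,183,.04)
print("face corner",a,"back corner",b,"face pt",c,"depth",np.linalg.norm(a-b),"yaw side",np.arctan2(*(a-b)[::-1]),"yaw face",np.arctan2(*(a-c)[::-1])-np.pi/2)
print("bottom back corner",P(527,440,0))
print("rfinger tip",P(722,325,.02),"lfinger tip",P(565,405,.02))
f,g=P(125,310,.04),P(555,97,.04);print("fence top",f,g,np.arctan2(*(f-g)[::-1])-np.pi/2)
E
```

```text
face corner [0.61544847 0.03151692] back corner [0.5326514 0.0177012] face pt [ 0.62337465 -0.08268395] depth 0.08394181248454485 yaw side 0.16533912808351947 yaw face 0.06929445143953505
bottom back corner [0.53274939 0.01970928]
rfinger tip [ 0.51254115 -0.08704593] lfinger tip [0.52412176 0.00386787]
fence top [0.69168978 0.1313371 ] [ 0.67728513 -0.12582189] -0.05595610004164375
```

It is still about 0.17 rad askew, with only the left fingertip bearing. A straight push at that end of about 20 mm should bring the other end onto the right fingertip.

move_arm(
  grip=[1,1,1,1,1,1,1,1,1,1],
  translation=[
    [2.2,-0.2,0],
    [2.2,-0.2,0],
    [2.2,-0.2,0],
    [2.2,-0.2,0],
    [2.2,-0.2,0],
    [2.2,-0.2,0],
    [2.2,-0.2,0],
    [2.2,-0.1,0],
    [2.2,-0.1,0],
    [0,0,0],
  ],
  spin=[0,0,0,0,0,0,0,0,0,0],
)

```text
time_s: 7.15
eef_pos: [0.543, -0.0402, 0.0354]
tool_rot: [0.116, 3.138, -0.0]
wrist_force: [-1.3, 1.2, -0.7]
grip_width: 0.0855
grasp_force: 0.8
```

```bash
python3 - <<'E'
from h import *
tool()
s=vision.snapshot("scene"); a=cv2.resize(s["color"][170:320,180:380,::-1],None,fx=4,fy=4,interpolation=cv2.INTER_CUBIC)
cv2.imwrite("pics/c6.png",a)
E
```

```text
t 7.15 tcp [ 0.543  -0.0402  0.0354] ytool ang 85.76 F [-1.34  1.24 -0.71] tilt [-0.001 -0.    -1.   ] w 0.0855 q [-0.03  0.66  0.09  1.96 -0.11  0.53  1.63]
```

View pics/c6.png

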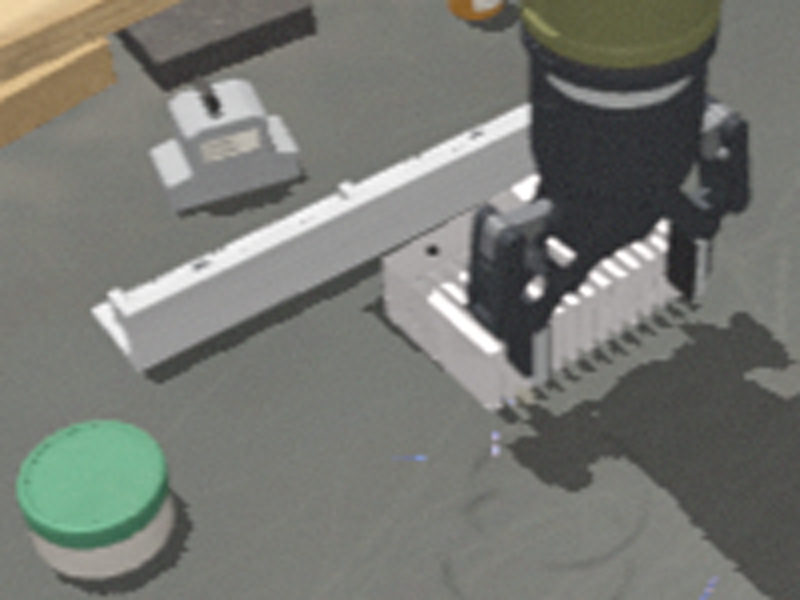

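The face's left-top corner is now at crop (385,262) and the back-left top at (502,350). Both fingertips appear to be at the comb.

```bash
cat >> h.py <<'E'
def P(s,x,y,z): return ray(s,[[180+x/4,170+y/4]],z)[0,:2]
E
python3 - <<'E'
from h import *
s=vision.snapshot("scene")
a,b,d=P(s,385,262,.04),P(s,502,350,.04),P(s,495,408,0)
print(a,b,d,np.linalg.norm(a-b),"yaw side",np.arctan2(*(a-b)[::-1]))
print("face gap at left",(.0738*a[1]+.6793-a[0]))
l,r=P(s,520,392,0),P(s,695,298,0); print("comb foot",l,r,np.arctan2(*(l-r)[::-1])-np.pi/2)
E
```

```text
[0.63683541 0.0197037 ] [0.55520219 0.01512714] [0.55778874 0.01806544] 0.08176141039857404 yaw side 0.05600386062513223
face gap at left 0.04391872202087377
comb foot [0.55767741 0.00249454] [ 0.54764231 -0.10516551] -0.09294236450394688
```

move_arm(
  grip=[1,1,1,1,1,1,1,1,1,1],
  translation=[
    [2.5,-0.2,0],
    [2.5,-0.2,0],
    [2.5,-0.2,0],
    [2.5,-0.2,0],
    [2.5,-0.2,0],
    [2.5,-0.2,0],
    [2.5,-0.2,0],
    [2.5,-0.2,0],
    [2.5,-0.2,0],
    [2.5,-0.2,0],
  ],
  spin=[0,0,0,0,0,0,0,0,0,0],
)

```text
time_s: 8.08
eef_pos: [0.5651, -0.0424, 0.0353]
tool_rot: [-0.117, -3.135, 0.0]
wrist_force: [-8.1, 1.0, 5.0]
grip_width: 0.0859
grasp_force: 4.3
```

move_arm(
  grip=[1,1,1,1,1,1],
  translation=[
    [1.5,-0.1,0],
    [1.5,-0.1,0],
    [1.5,-0.1,0],
    [1,-0.1,0],
    [1,0,0],
    [0,0,0],
  ],
  spin=[0,0,0,0,0,0],
)

```text
time_s: 8.58
eef_pos: [0.5719, -0.0429, 0.0353]
tool_rot: [-0.118, -3.136, 0.001]
wrist_force: [-7.7, 1.7, 4.9]
grip_width: 0.0855
grasp_force: 3.7
```

```bash
python3 - <<'E'
from h import *
tool()
s=vision.snapshot("scene"); a=cv2.resize(s["color"][170:320,180:380,::-1],None,fx=4,fy=4,interpolation=cv2.INTER_CUBIC)
cv2.imwrite("pics/c7.png",a)
E
```

```text
t 8.58 tcp [ 0.5719 -0.0429  0.0353] ytool ang 85.71 F [-7.71  1.7   4.91] tilt [ 0.003 -0.    -1.   ] w 0.0855 q [-0.03  0.69  0.09  1.88 -0.11  0.58  1.63]
```

View pics/c7.png

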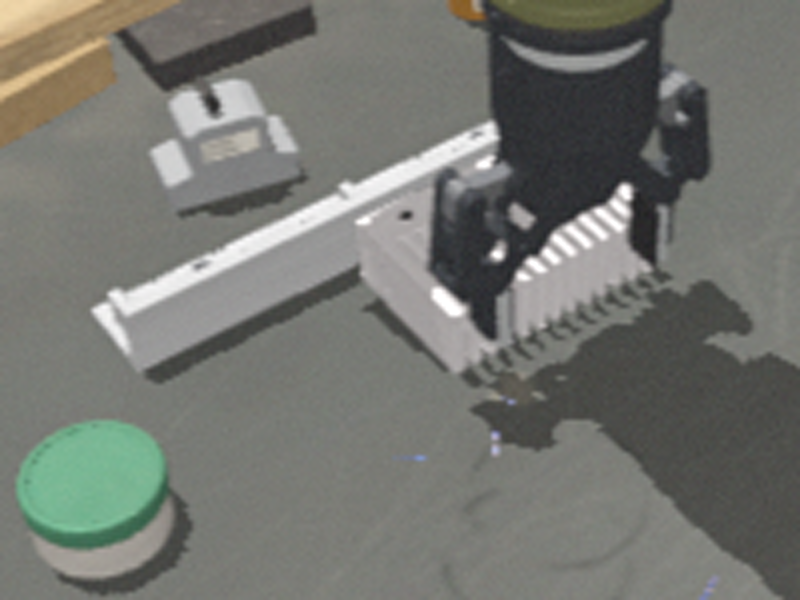

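The picture shows the face near the fence and nearly parallel: left-top corner at (357,222), back-left foot at (460,372). I'll close the remaining roughly 9 mm gently.

move_arm(
  grip=[1,1,1,1,1,1,1],
  translation=[
    [1.2,-0.1,0],
    [1.2,-0.1,0],
    [1.2,-0.1,0],
    [1.2,-0.1,0],
    [1.2,0,0],
    [1,0,0],
    [0,0,0],
  ],
  spin=[0,0,0,0,0,0,0],
)

```text
time_s: 9.22
eef_pos: [0.579, -0.0434, 0.0353]
tool_rot: [-0.118, -3.136, 0.001]
wrist_force: [-7.4, 0.4, 4.7]
grip_width: 0.0857
grasp_force: 3.6
```

move_arm(
  grip=[1,1,1,1],
  translation=[
    [1,-0.1,0],
    [1,0,0],
    [1,-0.1,0],
    [0,0,0],
  ],
  spin=[0,0,0,0],
)

```text
time_s: 9.55
eef_pos: [0.5808, -0.0435, 0.0352]
tool_rot: [-0.118, -3.134, 0.0]
wrist_force: [-10.3, 0.3, 7.0]
grip_width: 0.0855
grasp_force: 5.3
```

move_arm(
  grip=[1,1,1,1],
  translation=[
    [1,-0.1,0],
    [1,0,0],
    [1,-0.1,0],
    [0,0,0],
  ],
  spin=[0,0,0,0],
)

```text
time_s: 9.88
eef_pos: [0.5809, -0.0435, 0.0352]
tool_rot: [-0.118, -3.128, -0.0]
wrist_force: [-18.9, 1.2, 14.8]
grip_width: 0.0854
grasp_force: 9.4
```

Stalled at the fence with the force rising. I'll push a touch more to seat it, then back straight off and look.

move_arm(
  grip=[1,1,1],
  translation=[
    [1,0,0],
    [1,-0.1,0],
    [0,0,0],
  ],
  spin=[0,0,0],
)

```text
time_s: 10.13
eef_pos: [0.5809, -0.0435, 0.035]
tool_rot: [-0.118, -3.125, -0.0]
wrist_force: [-23.8, 2.3, 18.7]
grip_width: 0.0852
grasp_force: 11.8
```

move_arm(
  grip=[1,1,1,1,1,1,1,1,1,1],
  translation=[
    [-3,0.2,0],
    [-3,0.2,0],
    [-4,0.3,0],
    [-8,0.6,0],
    [-10,0.7,0],
    [-14,1,0],
    [-18,1.3,0],
    [-20,1.5,0],
    [-20,1.5,0],
    [-20,1.5,0],
  ],
  spin=[0,0,0,0,0,0,0,0,0,0],
)

```text
time_s: 10.97
eef_pos: [0.4685, -0.0347, 0.0357]
tool_rot: [0.116, 3.137, -0.001]
wrist_force: [0.5, 0.2, 0.4]
grip_width: 0.0856
grasp_force: 0.0
```

move_arm(
  grip=[1,1,1,1,1,1,1,1,1,1],
  translation=[
    [0,0,20],
    [0,0,25],
    [0,0,25],
    [0,0,25],
    [0,0,25],
    [0,30,20],
    [0,30,0],
    [0,30,0],
    [0,30,0],
    [0,30,0],
  ],
  spin=[0,0,0,0,0,0,0,0,0,0],
)

```text
time_s: 11.8
eef_pos: [0.4691, 0.1169, 0.176]
tool_rot: [0.117, 3.137, 0.001]
wrist_force: [0.9, -0.4, 0.3]
grip_width: 0.0855
grasp_force: 0.0
```

```bash
python3 - <<'E'
from h import *
tool()
s=vision.snapshot("top"); t=s["color"][150:270,240:400,::-1]
q=vision.snapshot("scene")["color"][170:290,220:380,::-1]
a=np.vstack([cv2.resize(i,(400*1,300),interpolation=cv2.INTER_CUBIC) for i in(t,q)])
cv2.imwrite("pics/c8.png",a)
E
```

```text
t 11.8 tcp [0.4691 0.1169 0.176 ] ytool ang 85.73 F [ 0.93 -0.38  0.25] tilt [-0.003  0.001 -1.   ] w 0.0855 q [-0.38  0.38  0.12  1.98 -0.06  0.79  1.27]
```

View pics/c8.png

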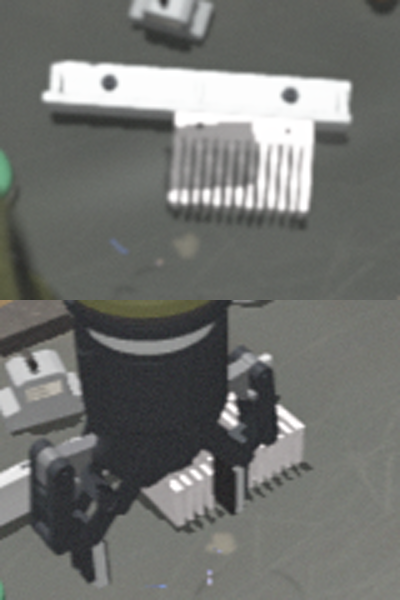

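The top view shows the sink against the fence at (175–315,120) with both ends inside it. The arm's shadow falls across the block, so I'll move clear and measure the comb line against the fence.

move_arm(
  grip=[1,1,1,1,1,1,1,1,1,1],
  translation=[
    [-6,30,8],
    [-8,30,8],
    [-10,30,8],
    [-10,30,8],
    [-12,30,8],
    [-12,30,8],
    [-15,30,8],
    [-15,30,8],
    [-18,30,8],
    [-18,30,8],
  ],
  spin=[0,0,0,0,0,0,0,0,0,0],
)

```text
time_s: 12.73
eef_pos: [0.3445, 0.4165, 0.256]
tool_rot: [0.118, 3.138, 0.002]
wrist_force: [0.4, 0.6, -0.0]
grip_width: 0.0853
grasp_force: 0.0
```

```bash
python3 - <<'E'
from h import *
tool()
s=vision.snapshot("top"); im=s["color"].astype(int); np.set_printoptions(linewidth=200)
m=((im.min(2)>140)).astype(np.uint8); m=cv2.morphologyEx(m,cv2.MORPH_CLOSE,np.ones((1,7)))
pts=[]
for c in range(306,366):
    r=np.where(m[200:250,c])[0]
    pts.append((c,200+r.max() if len(r) else -1))
print(pts)
g=im.sum(2)//3
for c in(308,314,320,335,350,356,362): print(c,g[186:242,c])
v=ray(s,[p for p in pts if 312<=p[0]<=360 and p[1]>0],.04)
k=np.polyfit(v[:,1],v[:,0],1); print("back line",k,"fence .0738 .6793", "dist",[(.0738*y+.6793-np.polyval(k,y)) for y in(0.02,-.1)])
cv2.imwrite("pics/c9.png",cv2.resize(s["color"][165:255,250:390,::-1],None,fx=5.5,fy=5.5,interpolation=cv2.INTER_CUBIC))
E
```

```text
t 12.73 tcp [0.3445 0.4165 0.256 ] ytool ang 85.7 F [ 0.42  0.61 -0.05] tilt [-0.001  0.001 -1.   ] w 0.0853 q [-0.96  0.37  0.05  1.72 -0.02  1.05  0.59]
[(306, -1), (307, np.int64(229)), (308, np.int64(230)), (309, np.int64(231)), (310, np.int64(231)), (311, np.int64(231)), (312, np.int64(231)), (313, np.int64(231)), (314, np.int64(231)), (315, np.int64(231)), (316, np.int64(231)), (317, np.int64(231)), (318, np.int64(231)), (319, np.int64(231)), (320, np.int64(231)), (321, np.int64(231)), (322, np.int64(231)), (323, np.int64(231)), (324, np.int64(231)), (325, np.int64(231)), (326, np.int64(232)), (327, np.int64(232)), (328, np.int64(232)), (329, np.int64(232)), (330, np.int64(232)), (331, np.int64(232)), (332, np.int64(232)), (333, np.int64(232)), (334, np.int64(232)), (335, np.int64(232)), (336, np.int64(232)), (337, np.int64(232)), (338, np.int64(232)), (339, np.int64(233)), (340, np.int64(233)), (341, np.int64(233)), (342, np.int64(233)), (343, np.int64(233)), (344, np.int64(233)), (345, np.int64(233)), (346, np.int64(233)), (347, np.int64(233)), (348, np.int64(233)), (349, np.
[... 1405 characters left out ...]
 240 229 219 212 205 194 184 172 167 166 166 169 172 176 182 180 172 164 160 135 110
  95  88  87  88  90  92  93]
356 [100  89  90  82  99 177 236 244 245 245 243 247 252 254 253 243 231 241 252 253 251 237 203 179 165 155 148 147 146 154 163 175 187 196 200 211 223 229 228 224 221 220 217 213 210 212 217 206 159
 115  91  77  67  68  71  77]
362 [251 251 251 250 250 250 249 248 245 244 238 234 250 254 254 254 254 254 254 254 253 252 250 250 249 250 250 251 252 252 253 253 253 254 255 255 255 255 253 251 251 250 247 245 243 241 241 229 170
 113  91  81  76  74  75  81]
back line [0.07750361 0.59576242] fence .0738 .6793 dist [np.float64(0.08346350664253754), np.float64(0.08390793966421717)]
```

View pics/c9.png

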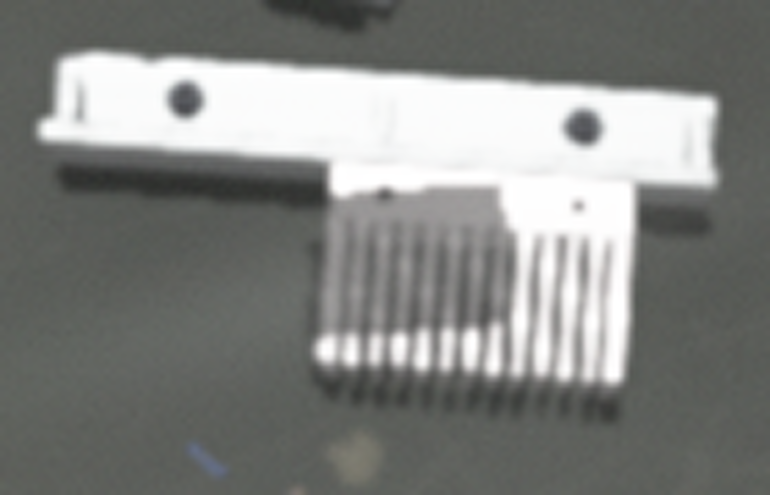

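The picture shows no gap along the face, from (330,165) to (635,185). The back lies 83.5 mm from the fence at one end and 83.9 mm at the other, against the true 84 mm, so the face is flush.

```bash
python3 -c "
from bench import workorder; print(workorder.close_job())"
```

```text
the job is handed in; nothing more can be done
None
```

The heat sink's flat face lies flush against the fence (both ends within about 0.5 mm by camera) and inside its ends, the hand is clear, nothing else was touched as far as the images show, and the job is handed in; no verdict was returned.

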